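# Eject the open bearing from its nest onto the inspection pallet

## Task

Get the open ball bearing (the one whose brass-coloured cage shows) ready for inspection: press the ejector lever of its pocket fully down so that it rises out of the nest, pick it up and set it flat, without dropping it, on the middle of the round pallet. Slide the pallet along the table until it is fully home against both arms of the V-shaped stop; it does not matter whether you do this before or after loading it. Leave the sealed bearing seated in its pocket and do not disturb the other parts lying about.

Things in the scene. Friction and masses are not known exactly. Their poses are not given: they have to be found in the camera images.
- nest: Ejector nest, fixed: steel block 68 x 132 mm (x by y), top face 40 mm above the table, on a flange 90 x 160 x 8 mm, with two round pockets side by side along y and a lever in front of each. Origin: centre of its underside; x points to the back, z up. A back plate (x 34 to 40 mm, full width) stands 20 mm above the top face. The levers reach 120 mm in front of the origin (-x).
- pocket_left (a point): Centre of the left pocket's mouth, in the nest's top face, 34 mm from its middle towards its +y. Pocket 48 mm wide. At rest a bearing lies on the pocket's ejector pad with its underside 25 mm and top 39 mm above the table: 1 mm below the top face, so it cannot be gripped. With the lever fully down it is raised 13 mm and stands 12 mm proud of the top face.
- pocket_right (a point): The same for the right pocket, towards the nest's -y.
- lever_left (a joint): Ejector lever of the nest's left (y +34 mm) pocket, rad: 0 = up (at rest), 0.5 = fully down at its stop, pad raised 13 mm (26 mm per rad). Its axle is 41 mm in front of the nest's origin and 42 mm above the table. It is stiff: about 4 to 6 N at the tip moves it, and it stays where it is left.
- lever_right (a joint): The same for the right (y -34 mm) pocket.
- lever_left_tip (a point): Middle of the upper face of the left lever's ridged press plate (26 mm along the lever, 24 mm wide), 66 mm along the lever from its axle, towards the nest's -x. About 67 mm above the table at rest, about 35 mm when fully down. Moves with the lever.
- lever_right_tip (a point): The same point on the right lever.
- open_bearing: Open ball bearing, 45 mm across, 14 mm high, 0.19 kg: brass-coloured cage and balls visible between its rings. Origin: centre of its underside, z along its axis. Starts seated in the nest's left or right pocket.
- sealed_bearing: Sealed ball bearing, 42 mm across, 14 mm high: black seal between its rings. Origin: centre of its underside. Starts in the nest's other pocket and must stay seated there.
- pallet: Round aluminium pallet, loose, 100 mm across and 16 mm thick, with a black rubber pad 70 mm across and 1.5 mm thick on the middle of its top (the rubber's top is 17.5 mm above the table). 0.3 to 0.5 kg. Origin: centre of its underside. Lies flat, 8 to 13 cm from its place in the stop on the open side; too wide to grip, it slides on the table.
- vee_stop: V-shaped stop, fixed: two steel bars 62 x 12 x 20 mm at right angles to each other, at 45 degrees either side of its x axis, open towards its -x. Origin: on the table at the point where the pallet's centre lies when the pallet touches both bars; the bars' inner faces are 50 mm from it. x points into the V.
- vee_seat (a point): The same point as the origin of vee_stop: where the pallet's centre belongs, on the table.
- cluster_gear: Bystander: stepped gear cluster standing upright, 72 mm across, 106 mm high. Origin: centre of its underside.
- castle_nut: Bystander: hexagon nut, 27 mm across, 12 mm high, lying flat. Origin: centre of its underside.
- sprocket_small: Bystander: small dog gear, 53 mm across, 21 mm high, lying flat. Origin: centre of its underside.
- shift_link: Bystander: link with ball ends lying along its own y, 78 x 19 x 11 mm. Origin: middle of its underside.
- bolt_m8_1: Bystander: short M8 bolt lying down, 21 x 17 x 17 mm. Origin: middle of its underside.
Things that resemble listed ones, but are neither listed nor needed, are in the scene too. Leave any orange or pink look-alike of the open_bearing alone.

How it is judged:
By the outcome, as a careful person would: the job done as asked, in the order asked, and still so for the second after the job is handed in, with the robot touching nothing.
It also fails if it takes over 54 s, if anything falls off the work surface, if the arm or the gripper's body presses on something with over 40 N, if the wrist force passes 120 N, or if a joint passes its speed limit or range.

## Robot

A 7-joint arm with a two-finger parallel gripper is mounted at the origin on a cart in front of the work surface, level with it; the furniture and walls round the work are solid. World frame = base frame: x ahead of the robot, y to its left, z up, the work surface at z = 0. Lengths are in m, angles in rad, forces in N, time in s.
With the tool pointing down it reaches from about 0.4 to 0.9 m from the base axis. Payload 5.6 kg.
Tool frame: the origin (TCP) lies midway between the tips of the shut fingers; the grasp point (between the pads) lies 19 mm behind it; y points along the fingers, z is the direction in which the jaws open and shut, and the axes are right-handed (so a half turn about y gives the same grasp; the last joint's range is limited). The gripper opens to 92 mm and grips with 3 to 60 N. Pads are 20 mm wide; open, the fingers measure 128 mm over their backs; the gripper's body (75 mm by 189 mm) begins 69 mm behind the grasp point.
Start: joints at [1.137, 0.468, -0.012, 1.603, 0.006, 1.071, -0.056], TCP at [0.248, -0.601, 0.215] pointing down, gripper open.
Joint ranges: [-2.53, 2.53], [-0.31, 2.02], [-1.57, 1.55], [0.28, 2.44], [-1.29, 4.43], [0.15, 1.84], [-2.92, 2.92]. Speed limits (rad/s): [2.57, 2.57, 3.14, 3.14, 3.14, 3.14, 3.14].

## Interface

Orientations are given as a 3x3 rotation matrix whose columns are the frame's x, y, z axes.
In Python, from station import env, effector, solver, viewer, workorder, search_frame, tip_of gives the robot as it stands. Calls block until the motion is done:
- env.reach(position, orientation): joint-space move of the TCP to a pose.
- env.movel(position, frame=None, rate=0.15): straight line of the TCP; frame=None keeps the orientation; rate is the mean speed in m/s.
- env.goto_joints(angles): joint-space move.
- effector.release() and effector.grasp(squeeze=None): open the fingers fully, or close them until they stop; squeeze is the grip in N (None keeps the last).
- env.pause(seconds).
- solver.inverse_kinematics(position, orientation): joint angles nearest the present ones, or None.
- env.sense(): the state.
- viewer.read_camera(name): name is "scene" or "top"; returns (picture, depth): 480x640x3 uint8, red, green, blue; 480x640 float32, m along the optical axis (not along the pixel's ray), 0 where there is no reading.
- viewer.camera_info(name): a dict with "intrinsics" (3x3 intrinsics, pixels), "dist_coeffs" ([k1, k2, p1, p2, k3] as OpenCV has them; the pictures are not rectified), "eye" and "rotation" of the camera in the world. Camera axes: x right, y up, looking along -z (the intrinsics and any distortion apply to the point x, -y, -z); pixel columns grow to the right and rows downward; lengths in m; the calibration is good to about 2 mm. A picture is of the moment at which its call begins. camera_info takes no time and is no camera call.
A pose or a line that the arm cannot do raises env.PlanningError and nothing moves.
- workorder.finish_job(): hands the job in, once; it reports no verdict.
Trained networks look in the newest picture that a camera, given by its name, has taken for a name from the list of things; names that differ only in an ending like _2 or _b are one class to them, and where a whole thing is asked for, a point or a joint stands for the part that bears it (a point fixed in the world has none). Each returns a list of dicts, best first, with "score" (0 to 1); they miss things now and then, are a little off and sometimes report something else, mostly with a low value. They report only what shows in the picture. A call takes as long as a camera call. They do not tell look-alikes from the thing itself.
- search_frame(camera, name): "at" ([x, y, z] in m, in world coordinates, good to about 4 mm: the middle of the surface that is visible of it).
- tip_of(camera, name): "at" ([x, y, z] in m, in world coordinates, good to about 4 mm: a listed point, or the origin of a listed thing).
The state is a dict: "t": time; "joint_positions": joint angles; "joint_velocities": joint speeds; "tau": joint torques, N m; "ee_pos": TCP position; "tcp_rot": TCP orientation; "wrist_force": force on the tool from outside, world axes, zero at the start; "moment": the same for the moment, N m; "gripper_width": finger opening in m.
Only numpy, scipy, OpenCV 4.12 (cv2) and the standard library are available. Lean on these libraries where they do the work, as an engineer would, in place of code of your own. Each camera call takes 0.05 s, during which the arm holds its last target.

## Working session

There is one attempt and no reset: what is moved stays moved. The work goes in short steps, each a Python script; the robot and the scene stay as the last script left them, time stands still between calls to the robot, and variables do not carry over. Pictures are saved under pics/ and viewed, and the job is handed in when it is done.

```bash
ls; mkdir -p pics
python3 - <<'E'
from station import env, effector, solver, viewer, workorder, search_frame, tip_of
import cv2
for c in ("scene","top"):
    p,d=viewer.read_camera(c); cv2.imwrite(f"pics/{c}0.png",p[:,:,::-1])
    i=viewer.camera_info(c); print(c,i)
    for n in ("nest","open_bearing","sealed_bearing","pallet","vee_stop"):
        print(n,[(r["score"],r["at"]) for r in tip_of(c,n)][:4])
    for n in ("pocket_left","pocket_right","lever_left_tip","lever_right_tip","vee_seat"):
        print(n,[(r["score"],r["at"]) for r in tip_of(c,n)][:2])
s=env.sense();print(s["t"],s["tcp_rot"],s["ee_pos"],s["gripper_width"])
E
```

```text
pics
scene {'intrinsics': array([[544.61659153,   0.        , 320.25753328],
       [  0.        , 544.61659153, 240.85128378],
       [  0.        ,   0.        ,   1.        ]]), 'dist_coeffs': array([0.00726661, 0.        , 0.        , 0.        , 0.        ]), 'eye': array([-0.13057605, -0.9471171 ,  0.68576005]), 'rotation': array([[ 0.66986754,  0.42391698, -0.60956696],
       [-0.74242584,  0.37245694, -0.55684801],
       [-0.00901988,  0.82557266,  0.56422373]])}
nest [(0.81, [0.535, -0.4073, -0.0005]), (0.32, [0.4594, -0.3316, 0.065])]
open_bearing [(0.97, [0.3677, -0.3439, 0.0029]), (0.83, [0.5547, -0.551, 0.0014]), (0.78, [0.3949, -0.4792, -0.0053]), (0.46, [0.5176, -0.4416, 0.0267])]
sealed_bearing [(0.44, [0.5435, -0.3848, 0.0242]), (0.24, [0.3318, -0.2518, -0.0008])]
pallet []
vee_stop []
pocket_left [(0.91, [0.5454, -0.3826, 0.0404])]
pocket_right [(0.91, [0.5144, -0.4389, 0.044])]
lever_left_tip [(0.65, [0.459, -0.3319, 0.0657])]
lever_right_tip [(0.63, [0.4234, -0.3863, 0.0638])]
vee_seat []
top {'intrinsics': array([[489.76792104,   0.        , 313.22584772],
    
[... 492 characters left out ...]
9, [0.5161, -0.4433, 0.0274]), (0.77, [0.3898, -0.4776, 0.0054]), (0.7, [0.3652, -0.3429, 0.0025]), (0.69, [0.556, -0.5565, 0.0023])]
sealed_bearing []
pallet [(0.8, [0.5014, -0.1913, -0.0071])]
vee_stop [(0.24, [0.4262, -0.3898, 0.0685])]
pocket_left [(0.55, [0.548, -0.3838, 0.041]), (0.16, [0.3424, -0.1397, 0.0016])]
pocket_right [(0.89, [0.5166, -0.4433, 0.0407])]
lever_left_tip [(0.79, [0.4579, -0.3311, 0.0731])]
lever_right_tip [(0.68, [0.4244, -0.3886, 0.0679])]
vee_seat []
1.1 [[-9.24626890e-01 -4.44917609e-05  3.80874142e-01]
 [-3.80874139e-01 -5.27928317e-05 -9.24626891e-01]
 [ 6.12457030e-05 -9.99999998e-01  3.18679107e-05]] [ 0.24756009 -0.60102471  0.21459361] 0.09170371318247601
```

View pics/scene0.png

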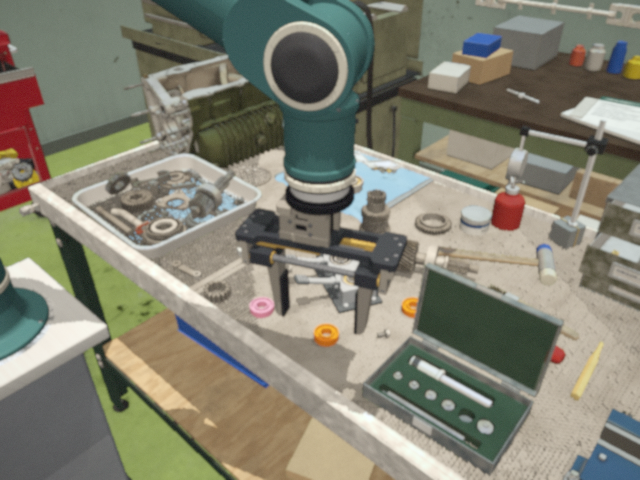

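View pics/top0.png

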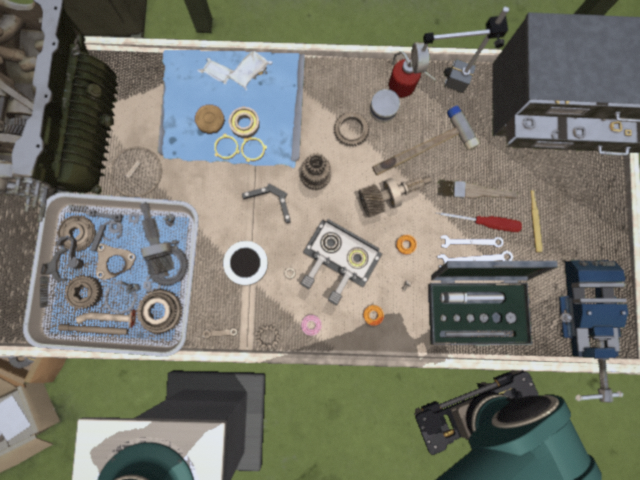

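The scene image shows the nest partly hidden by the gripper. In the top image I read:
- Nest near (343,248), with a black-sealed bearing in the pocket at (331,243) and a brass-caged one at (358,258).
- Lever plates near (307,281) and (335,296).
- Pallet at (245,262) and the V-stop near (270,198).

The bearing-like candidates are (358,258) brass in the right pocket, orange (406,244) and (373,315), pink (311,324), and a yellow one on the mat at (244,121). The one at (358,258) fits, since it is seated in a pocket and has a brass-coloured cage. I'll confirm it in a crop.

```bash
cat > h.py <<'E'
import numpy as np, cv2
from station import env, effector, solver, viewer, workorder, search_frame, tip_of
def p2w(cam,uv,z):
    i=viewer.camera_info(cam)
    uv=np.array(uv,float).reshape(-1,1,2)
    n=cv2.undistortPoints(uv,i["intrinsics"],i["dist_coeffs"]).reshape(-1,2)
    d=np.c_[n[:,0],-n[:,1],-np.ones(len(n))]@i["rotation"].T
    return i["eye"]+d*((z-i["eye"][2])/d[:,2])[:,None]
def w2p(cam,P):
    i=viewer.camera_info(cam)
    q=(np.atleast_2d(P)-i["eye"])@i["rotation"]*[1,-1,-1]
    return cv2.projectPoints(q,np.zeros(3),np.zeros(3),i["intrinsics"],i["dist_coeffs"])[0].reshape(-1,2)
def crop(cam,x0,y0,x1,y1,s,name,draw=None):
    p,d=viewer.read_camera(cam); b=cv2.resize(p[y0:y1,x0:x1,::-1],None,fx=s,fy=s,interpolation=cv2.INTER_CUBIC)
    if draw is not None:
        for u in draw: cv2.circle(b,(int((u[0]-x0+.5)*s),int((u[1]-y0+.5)*s)),2,(0,0,255),-1)
    cv2.imwrite(name,b); return p,d
E
python3 - <<'E'
from h import *
p,d=crop("top",215,165,395,310,4,"pics/c1.png")
np.save("d.npy",d);np.save("p.npy",p)
def w(u,v): 
    i=viewer.camera_info("top");K=i["intrinsics"];z=d[v,u]
    return i["eye"]+i["rotation"]@np.array([(u-K[0,2])/K[0,0]*z,-(v-K[1,2])/K[1,1]*z,-z])
for u,v in [(245,262),(245,280),(331,243),(358,258),(345,250),(307,281),(335,296),(270,187),(285,210),(260,230)]: print(u,v,w(u,v).round(4))
E
```

```text
245 262 [ 0.5008 -0.1896  0.0192]
245 280 [ 0.4606 -0.191   0.0143]
331 243 [ 0.5495 -0.3822  0.0224]
358 258 [ 0.5166 -0.4434  0.0269]
345 250 [ 0.5324 -0.4131  0.0373]
307 281 [ 0.4584 -0.3309  0.0737]
335 296 [ 0.4286 -0.3917  0.066 ]
270 187 [ 0.6778 -0.238   0.0134]
285 210 [ 0.6237 -0.275   0.0165]
260 230 [ 0.5781 -0.2181  0.0009]
```

View pics/c1.png

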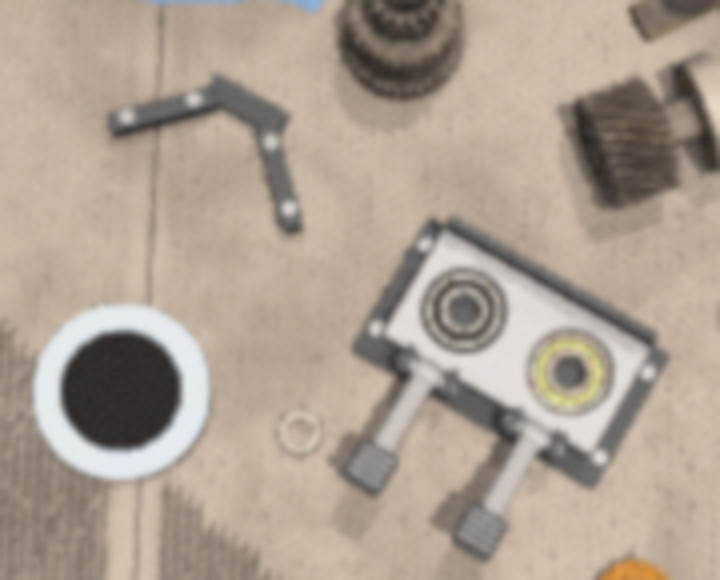

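The crop confirms the open bearing is the one in the right pocket, crop (570,371), with its brass/yellow cage visible; the sealed one is at (463,310). Next I'll compute the poses.

Run:
```python
from h import *
def c2p(u,v): return (215+u/4-.5+.125, 165+v/4-.5+.125)
g=lambda L,z:p2w("top",[c2p(*a) for a in L],z)
S=g([(127,117),(194,99),(270,142),(288,208)],.020); print("screws",S.round(4))
P=g([(121,391)],.016)[0]; E=g([(34,391),(209,391),(121,304),(121,480)],.016); print("pallet",P.round(4),np.linalg.norm(E[0]-E[1]),np.linalg.norm(E[2]-E[3]),E.mean(0).round(4))
d1=S[0]-S[1]; d2=S[3]-S[2]; d1/=np.linalg.norm(d1); d2/=np.linalg.norm(d2)
print("angle",np.degrees(np.arccos(d1@d2)))
# axis x (into V) = -(d1+d2)
ax=-(d1+d2)[:2]; ax/=np.linalg.norm(ax); yaw=np.arctan2(ax[1],ax[0])
A=[];b=[]
for s,ang in ((slice(0,2),1),(slice(2,4),-1)):
    n=np.array([np.cos(yaw+ang*np.pi/4),np.sin(yaw+ang*np.pi/4)])
    A.append(n);b.append(n@S[s,:2].mean(0)-.056)
seat=np.linalg.solve(A,b); print("yaw",np.degrees(yaw),"seat",seat,"dist",seat-P[:2],np.linalg.norm(seat-P[:2]))
B=g([(463,310),(570,371)],.039); print("bearings",B.round(4),np.linalg.norm(B[0]-B[1]))
dy=(B[0]-B[1])[:2]; y=dy/np.linalg.norm(dy); x=np.array([y[1],-y[0]]); print("nest x",x,"c",B.mean(0))
c=B.mean(0)[:2]
for r in (-.041-.061,): print("Rtip pred",c+x*r-y*.034,"Ltip",c+x*r+y*.034)
print("tip meas",g([(480,527),(370,463)],.067).round(4))
# overlay model
ny=lambda n,t,z:np.r_[seat+n*t[0]+np.array([-n[1],n[0]])*t[1],z]
D=[]
for n in A:
    for a in (.050,.062):
        for t in np.linspace(-.031,.031,9): D.append(ny(n,(a,t),.02))
for t in np.linspace(0,6.28,40): D.append([P[0]+.05*np.cos(t),P[1]+.05*np.sin(t),.016]); D.append([*(seat+.05*np.array([np.cos(t),np.sin(t)])),.016])
for X in (-.034,.034):
    for Y in np.linspace(-.066,.066,12): D.append([*(c+x*X+y*Y),.04])
for t in np.linspace(0,6.28,24):D.append([*(c-y*.034+.024*np.array([np.cos(t),np.sin(t)])),.04])
D.append([*(c-x*.102-y*.034),.067])
crop("top",215,165,395,310,4,"pics/c2.png",w2p("top",np.array(D)))
```

```text
screws [[ 0.658  -0.185   0.02  ]
 [ 0.6699 -0.223   0.02  ]
 [ 0.6459 -0.2677  0.02  ]
 [ 0.6076 -0.2795  0.02  ]]
pallet [ 0.5003 -0.189   0.016 ] 0.09867167274723085 0.09989576175262257 [ 0.5002 -0.1891  0.016 ]
angle 89.76243071022279
yaw -27.799327322300794 seat [ 0.61029298 -0.22005559] dist [ 0.11002882 -0.03110287] 0.11434040921262145
bearings [[ 0.5489 -0.3801  0.039 ]
 [ 0.5165 -0.4403  0.039 ]] 0.06836494320419927
nest x [ 0.88045121 -0.47413676] c [ 0.53270439 -0.41016152  0.039     ]
Rtip pred [ 0.42677772 -0.39173491] Ltip [ 0.45901902 -0.33186422]
tip meas [[ 0.4278 -0.3908  0.067 ]
 [ 0.4602 -0.3311  0.067 ]]
```

View pics/c2.png

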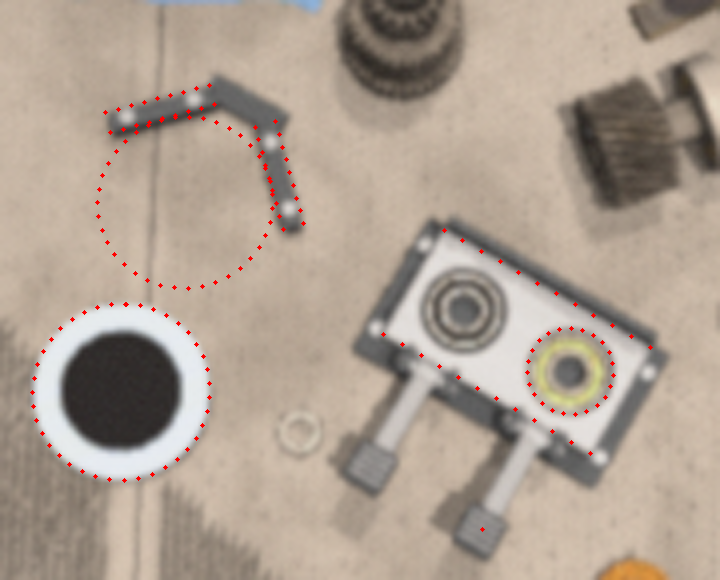

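Overlay agrees with the image to about 1–2 mm: nest, pocket, right lever tip at crop (482,528), pallet and V-bars. Now I'll press the right lever.

```bash
cat >> h.py <<'E'
NX=np.array([.88045,-.47414]); NY=np.array([.47414,.88045]); NC=np.array([.5327,-.4102]); PR=NC-.034*NY
SEAT=np.array([.6103,-.2201]); VY=np.radians(-27.8); PAL=np.array([.5003,-.1890])
def rot(z2):
    z=np.r_[z2,0]/np.linalg.norm(z2); y=np.array([0,0,-1.]); return np.c_[np.cross(y,z),y,z]
def st(m=""):
    s=env.sense(); print(m,"t",round(s["t"],2),"p",np.round(s["ee_pos"],4),"F",np.round(s["wrist_force"],1),"w",round(s["gripper_width"],4)); return s
E
python3 - <<'E'
from h import *
tip=NC-.034*NY-.104*NX
for s in (1,-1):
    for n,p,z in (("lev",tip,.12),("pick",PR,.12),("pal",PAL,.1),("seat",SEAT,.1)):
        print(s,n,np.round(solver.inverse_kinematics([*p,z],rot(s*NY)),2))
R=rot(-NY) 
q=env.sense()["joint_positions"]; 
js={s:solver.inverse_kinematics([*tip,.12],rot(s*NY)) for s in(1,-1)}
s=min(js,key=lambda k:np.abs(np.array(js[k])-q).max()); print("sign",s)
effector.grasp(10); st("shut")
env.reach([*tip,.12],rot(s*NY)); st("above")
env.movel([*tip,.078],rate=.15); s0=st("near")
for z in (.065,.055,.045,.040,.037,.035,.033):
    env.movel([*(tip-NX*(.067-z)*.1),z],rate=.08); a=st()
    if a["wrist_force"][2]>25: break
crop("scene",200,150,480,360,3,"pics/s1.png")
E
```

```text
1 lev [ 1.09  0.53 -0.52  1.83  0.33  0.87  1.48]
1 pick [ 1.    0.68 -0.51  1.57  0.38  0.99  1.45]
1 pal [ 0.75  0.51 -0.57  1.95  0.37  0.8   1.05]
1 seat [ 0.69  0.67 -0.56  1.66  0.43  0.93  1.04]
-1 lev [ 0.62  0.46  0.08  1.87 -0.05  0.82 -1.34]
-1 pick [ 0.59  0.61  0.1   1.6  -0.07  0.93 -1.35]
-1 pal [ 0.32  0.43 -0.03  1.97  0.02  0.74 -1.78]
-1 seat [ 0.28  0.59  0.01  1.69 -0.01  0.86 -1.76]
sign -1
shut t 2.54 p [ 0.2475 -0.601   0.2146] F [0.3 0.3 0.2] w 0.0004
above t 3.71 p [ 0.4247 -0.3919  0.1204] F [-1.  -0.2 -1. ] w 0.0003
near t 4.14 p [ 0.4245 -0.3916  0.078 ] F [0.8 0.2 0.4] w 0.0004
 t 4.46 p [ 0.4249 -0.3908  0.0651] F [-0.4 -1.  -0.3] w 0.0002
 t 4.73 p [ 0.4238 -0.3899  0.0548] F [0.8 0.1 0.3] w 0.0007
 t 5.01 p [ 0.4229 -0.3895  0.0448] F [-0.1  0.2 -0.6] w 0.0
 t 5.26 p [ 0.4227 -0.3895  0.04  ] F [-0.6 -0.2  0.8] w 0.0003
 t 5.51 p [ 0.4228 -0.3896  0.0372] F [ 0.5 -1.   2.9] w 0.0004
 t 5.76 p [ 0.4229 -0.3897  0.0366] F [-1.5  1.5 13.4] w 0.0008
 t 6.01 p [ 0.423  -0.3898  0.0361] F [-3.7  4.4 25.2] w 0.0003
```

View pics/s1.png

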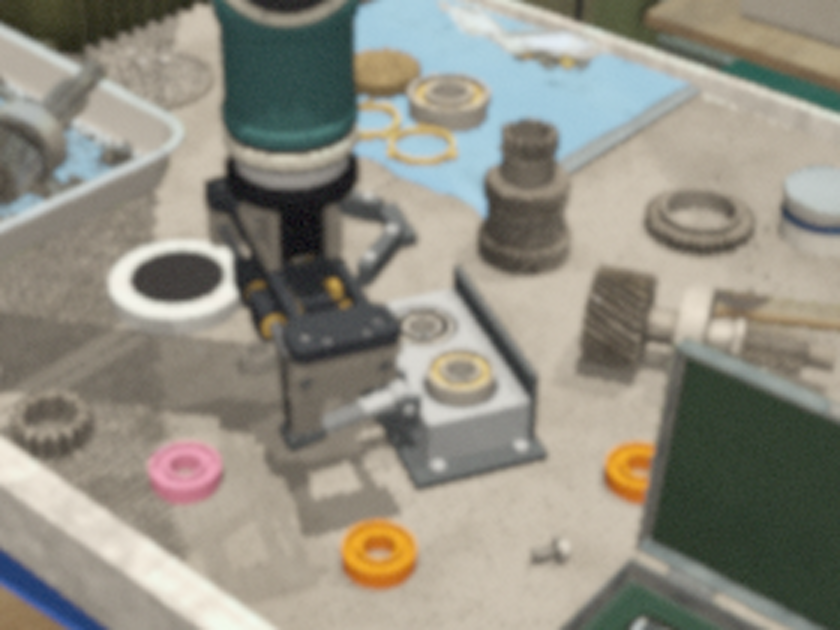

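The picture shows the brass-caged bearing standing proud at crop (460,375). The sealed one at (425,325) is flush, and the force rise means the lever is at its stop. Next I'll drag the pallet by pressing the shut fingertips on its rubber pad.

Run:
```python
from h import *
p=env.sense()["ee_pos"]
env.movel([p[0],p[1],.12],rate=.25)
env.reach([*PAL,.08],rot(-NY)); st("over")
env.movel([*PAL,.022],rate=.12); st()
z=.0175
while z>.010:
    env.movel([*PAL,z],rate=.08); a=st(z)
    if a["wrist_force"][2]>15: break
    z-=.0015
u=(SEAT-PAL); L=np.linalg.norm(u); u/=L
for k in (.04,.08,L-.006):
    env.movel([*(PAL+u*k),z],rate=.08); a=st(k)
crop("scene",200,150,480,360,3,"pics/s2.png")
```

```text
over t 7.44 p [ 0.4996 -0.1906  0.0795] F [-0.1  0.5  0.3] w 0.0003
 t 8.07 p [ 0.5004 -0.1898  0.0222] F [-0.3 -0.3  0.3] w 0.0002
0.0175 t 8.32 p [ 0.5007 -0.1892  0.018 ] F [ 1.1 -0.4  1.3] w 0.0006
0.016 t 8.57 p [ 0.5007 -0.1892  0.0179] F [-3.6  1.3 15.5] w 0.0006
0.04 t 9.22 p [ 0.5354 -0.1991  0.0179] F [-12.6   4.2  23.7] w 0.0006
0.08 t 9.88 p [ 0.5748 -0.2102  0.0179] F [-10.2   2.7  19.8] w 0.0007
0.10831189789343888 t 10.38 p [ 0.6036 -0.2183  0.0179] F [-6.7  1.8 14.5] w -0.0
```

View pics/s2.png

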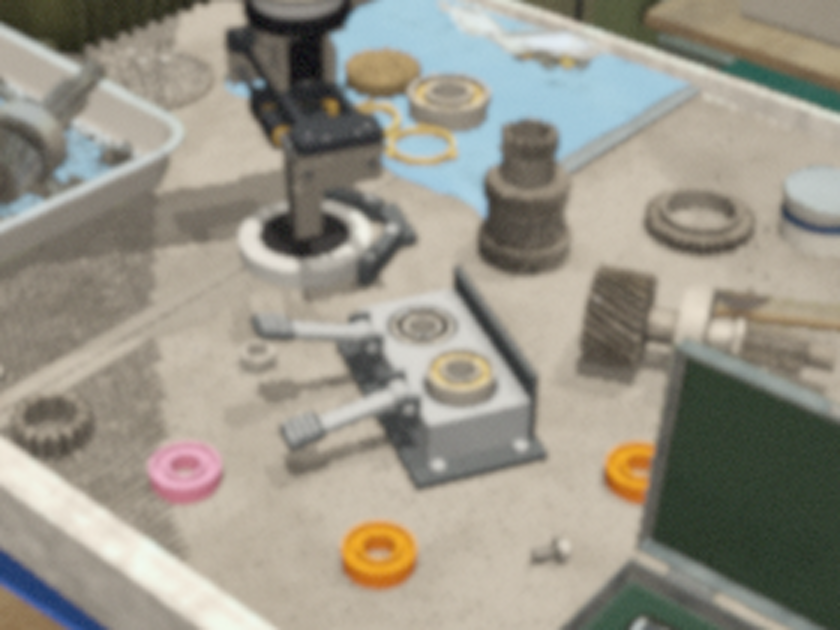

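The pallet moved with the fingertips: it is centred under them at crop (305,235), close to the V. I'll push on along the V axis until the force rises.

Run:
```python
from h import *
v=np.array([np.cos(VY),np.sin(VY)])
for k in (-.003,0,.003,.006,.010):
    env.movel([*(SEAT+v*k),.0155],rate=.06); a=st(k)
p=env.sense()["ee_pos"]
env.movel([p[0],p[1],.10],rate=.2)
# get out of top view
env.reach([*(PR-NX*.0),.13],rot(-NY)); st()
p,d=crop("top",215,165,395,310,4,"pics/c3.png")
m=cv2.inRange(p,(190,190,190),(255,255,255));
```

```text
-0.003 t 10.68 p [ 0.6037 -0.2184  0.0179] F [-14.9   4.1  25.9] w 0.0005
0 t 10.93 p [ 0.6061 -0.2191  0.0179] F [-14.7   4.7  25.7] w 0.0006
0.003 t 11.18 p [ 0.609  -0.2202  0.0179] F [-14.9   5.1  25.1] w 0.0001
0.006 t 11.43 p [ 0.6108 -0.2209  0.0179] F [-17.4   7.1  27.6] w 0.0007
0.01 t 11.68 p [ 0.611  -0.221   0.0179] F [-25.7  10.6  37.6] w 0.0005
 t 13.2 p [ 0.5178 -0.4377  0.1289] F [ 0.1  0.3 -0.5] w 0.0003
```

View pics/c3.png

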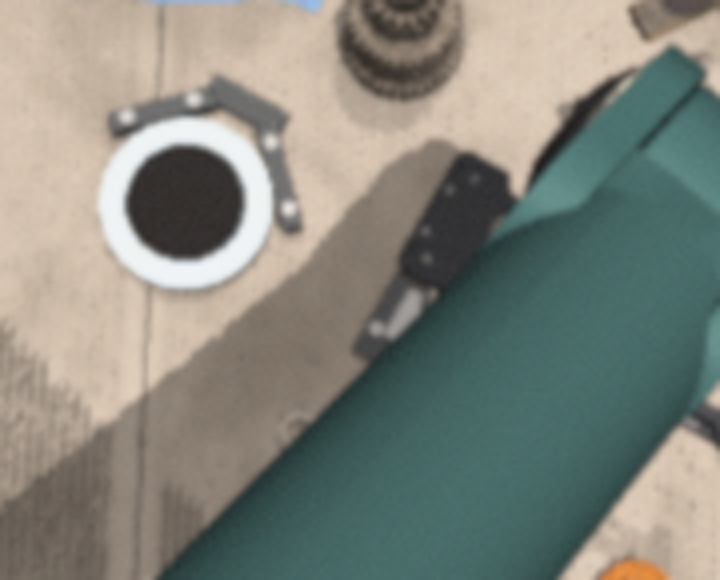

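The pallet at crop (186,203) now touches both bars, and the fingertips stalled with the force rising in both directions. Now I'll pick the bearing.

Run:
```python
from h import *
def c2p(u,v): return (215+u/4-.375, 165+v/4-.375)
print("pallet rim",p2w("top",[c2p(186,203)],.016),"rubber",p2w("top",[c2p(185.5,202)],.0175))
st()
effector.release(); st("open")
env.movel([*PR,.07],rate=.15); st()
env.movel([*PR,.0425],rate=.08); st()
effector.grasp(20); a=st("grip")
env.pause(.1); st()
crop("scene",200,150,480,360,3,"pics/s3.png")
```

```text
pallet rim [[ 0.60956149 -0.22072923  0.016     ]] rubber [[ 0.60983043 -0.22057623  0.0175    ]]
 t 13.25 p [ 0.5183 -0.4371  0.1291] F [ 0.8  0.5 -0. ] w 0.0006
open t 14.62 p [ 0.5166 -0.4401  0.13  ] F [0.  0.6 0.1] w 0.0919
 t 15.18 p [ 0.5168 -0.4403  0.0702] F [-0.1 -0.   0.3] w 0.0921
 t 15.67 p [ 0.5163 -0.4399  0.0419] F [ 0.1 -0.3  0.3] w 0.092
grip t 16.45 p [ 0.5166 -0.4402  0.0426] F [ 0.5 -0.4  0.8] w 0.0442
 t 16.55 p [ 0.5166 -0.4402  0.0426] F [-0.5  0.3 -0.2] w 0.0443
```

View pics/s3.png

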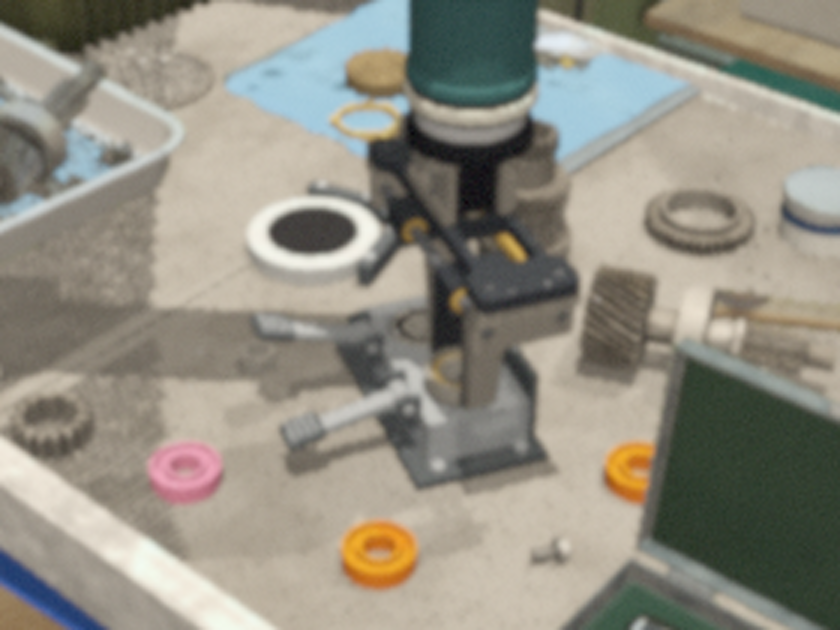

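The fingers hold the bearing at a width of 44 mm, against a nominal 45 mm. Lift, check, carry over and lower.

Run:
```python
from h import *
env.movel([*PR,.075],rate=.08); st("lift")
env.movel([*PR,.13],rate=.15); a=st("lift")
T=np.array([.6098,-.2206])
env.movel([*T,.12],rate=.15); st("over")
crop("scene",200,100,480,310,3,"pics/s4.png")
env.movel([*T,.035],rate=.12); b=st()
env.movel([*T,.026],rate=.05); b=st(); 
f0=b["wrist_force"][2]
for z in (.024,.023,.0225,.022,.0215,.021,.0205,.020):
    env.movel([*T,z],rate=.04); c=st(z)
    if c["wrist_force"][2]-f0>4: break
crop("scene",200,100,480,310,3,"pics/s5.png")
```

```text
lift t 17.16 p [ 0.5167 -0.4402  0.0755] F [-0.3 -0.4 -1.5] w 0.0442
lift t 17.68 p [ 0.5163 -0.4398  0.1295] F [ 0.3  0.3 -2.8] w 0.0442
over t 19.42 p [ 0.6093 -0.2219  0.12  ] F [-0.3 -1.  -2.4] w 0.044
 t 20.32 p [ 0.6104 -0.2208  0.0356] F [-0.1  0.3 -2. ] w 0.0443
 t 20.66 p [ 0.6096 -0.2206  0.0259] F [-0.3  0.6 -2.1] w 0.044
0.024 t 20.91 p [ 0.6098 -0.2206  0.024 ] F [-0.1 -0.1 -1.6] w 0.0447
0.023 t 21.16 p [ 0.6098 -0.2206  0.023 ] F [-0.7 -0.1 -2. ] w 0.0439
0.0225 t 21.41 p [ 0.6098 -0.2206  0.0225] F [ 0.4 -0.8 -1.9] w 0.0438
0.022 t 21.66 p [ 0.6099 -0.2206  0.0221] F [-0.4 -0.1 -1. ] w 0.0442
0.0215 t 21.91 p [ 0.6099 -0.2207  0.022 ] F [-1.4  0.4  4.9] w 0.0443
```

View pics/s4.png

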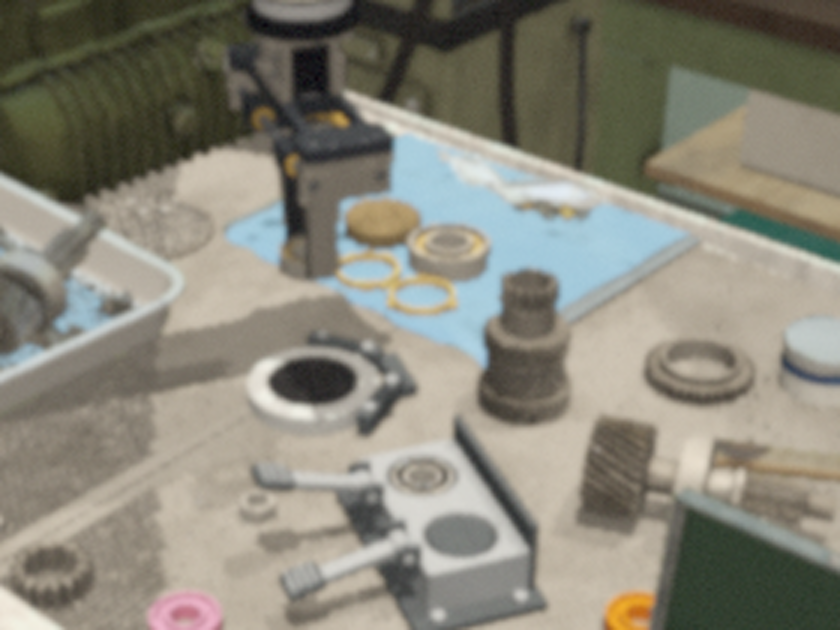

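View pics/s5.png

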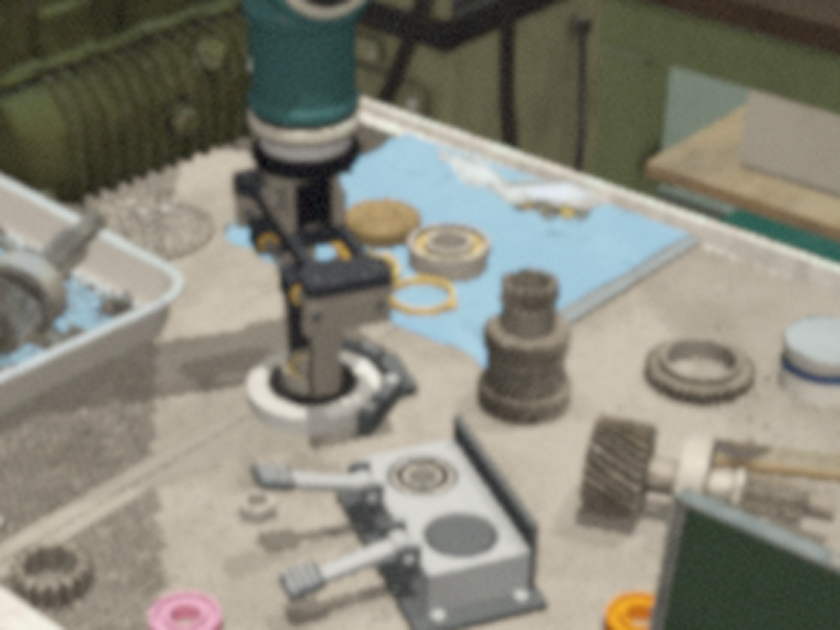

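The pocket is empty and the left lever is still up. The bearing rests on the rubber, shown by the 7 N change at the expected height. Now I'll release, retreat and check.

Run:
```python
from h import *
effector.release(); st("rel")
p=env.sense()["ee_pos"]
env.movel([.6098,-.2206,.06],rate=.08); env.movel([.6098,-.2206,.14],rate=.2); st()
env.reach([.42,-.50,.25],rot(-NY)); st()
v=np.array([np.cos(VY),np.sin(VY)])
crop("top",215,165,395,310,4,"pics/c6.png"); crop("scene",200,150,480,360,3,"pics/s6.png")
```

```text
rel t 22.78 p [ 0.6098 -0.2206  0.0215] F [ 0.7  0.7 -0.9] w 0.0921
 t 23.97 p [ 0.6091 -0.2204  0.139 ] F [-0.3 -0.5 -0.8] w 0.092
 t 25.3 p [ 0.4214 -0.4982  0.2491] F [-0.6 -0.6 -0. ] w 0.0917
```

View pics/c6.png

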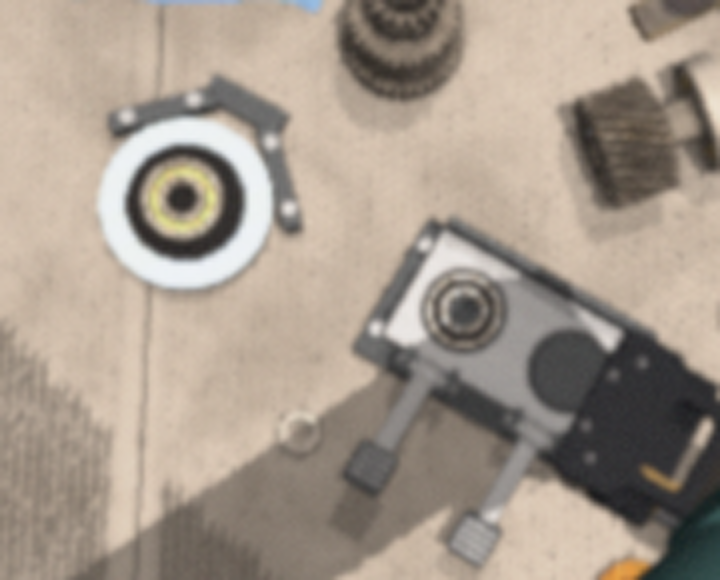

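View pics/s6.png

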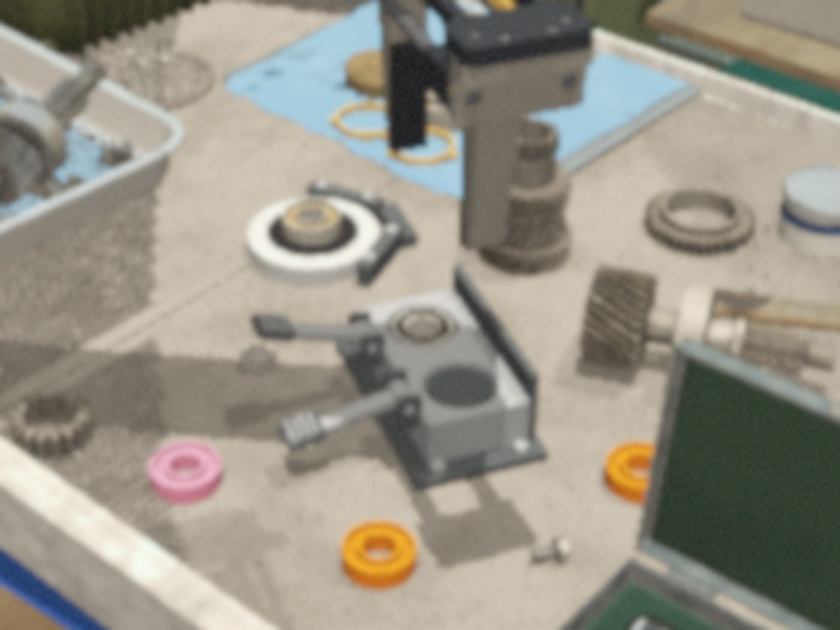

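Run:
```python
from h import *
p,d=viewer.read_camera("top")
def cen(mask):
    n,l,s,c=cv2.connectedComponentsWithStats(mask); k=1+np.argmax(s[1:,4]); 
    cn=max(cv2.findContours((l==k).astype(np.uint8),0,1)[0],key=cv2.contourArea); return cv2.fitEllipse(cv2.convexHull(cn))
x0,y0=235,190
sub=p[y0:y0+50,x0:x0+50].astype(int)
W=((sub.min(2)>195)).astype(np.uint8)
e=cen(W); print("pallet",e, p2w("top",[(e[0][0]+x0,e[0][1]+y0)],.016))
K=(sub.max(2)<95).astype(np.uint8)[5:45,5:45]
e=cen(K); print("rubber",e,p2w("top",[(e[0][0]+x0+5,e[0][1]+y0+5)],.0175))
Y=((sub[:,:,1]-sub[:,:,2])>40).astype(np.uint8)
e=cen(Y); print("cage",e,p2w("top",[(e[0][0]+x0,e[0][1]+y0)],.0305))
i=viewer.camera_info("top")
for n in ("open_bearing","sealed_bearing","pallet","vee_seat","vee_stop"): print(n,[(r["score"],r["at"]) for r in tip_of("top",n)][:4])
C=e; P=p2w("top",[(215+186/4-.375,165+203/4-.375)],.016)[0]
D=[]
for yaw in (VY+np.pi/4,VY-np.pi/4):
    n=np.array([np.cos(yaw),np.sin(yaw)]);m=np.array([-n[1],n[0]])
    for t in np.linspace(-.031,.031,12): D.append([*(SEAT+n*.05+m*t),.02])
crop("top",235,180,295,230,12,"pics/c7.png",w2p("top",np.array(D)))
crop("scene",280,190,350,250,10,"pics/s7.png")
```

```text
pallet ((25.879377365112305, 25.27863311767578), (42.035762786865234, 43.666316986083984), 71.50081634521484) [[ 0.60976906 -0.22015689  0.016     ]]
rubber ((20.847654342651367, 20.126598358154297), (27.169063568115234, 28.151784896850586), 78.75311279296875) [[ 0.60981587 -0.22022814  0.0175    ]]
cage ((25.073692321777344, 24.169620513916016), (15.860611915588379, 16.349275588989258), 67.20323181152344) [[ 0.60931571 -0.21976531  0.0305    ]]
open_bearing [(0.82, [0.5541, -0.5554, 0.0042]), (0.77, [0.6073, -0.2203, 0.0158]), (0.59, [0.3897, -0.4755, 0.0016]), (0.52, [0.3629, -0.344, 0.0022])]
sealed_bearing [(0.59, [0.547, -0.3783, 0.0255]), (0.22, [0.5494, -0.3832, 0.0408])]
pallet []
vee_seat [(0.61, [0.5153, -0.4399, 0.0384])]
vee_stop []
```

View pics/c7.png

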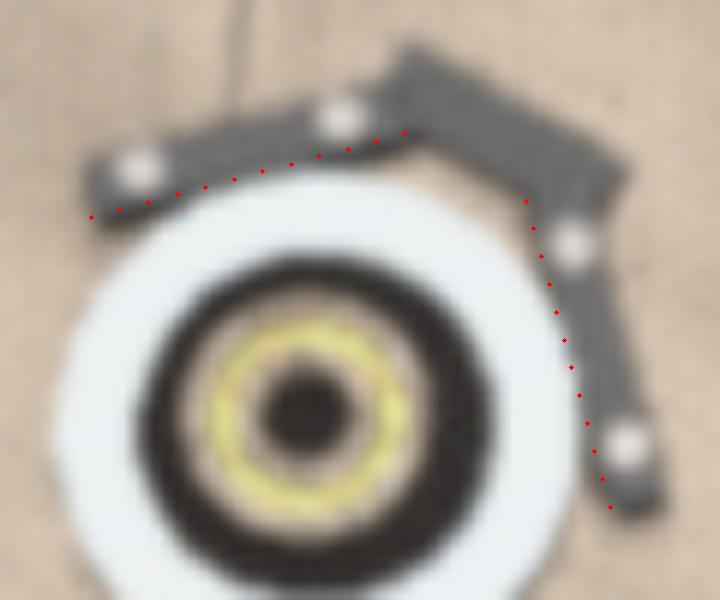

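View pics/s7.png

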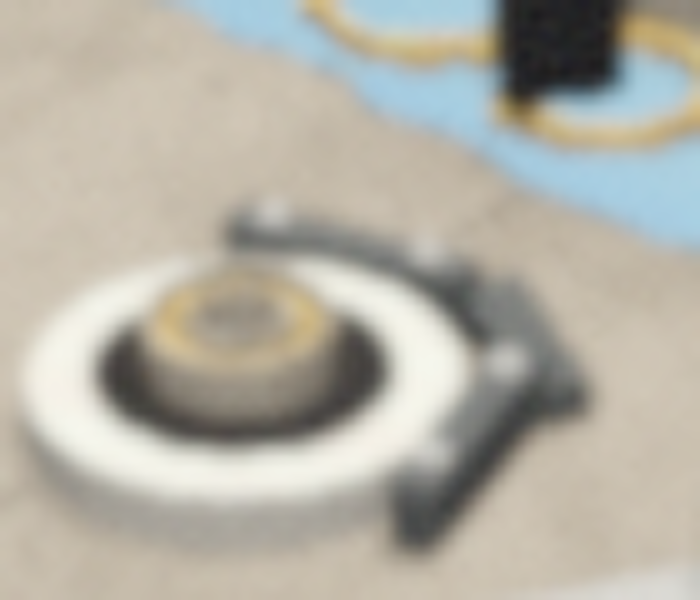

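Top crop: the pallet rim meets both bars, at about (320,175) and (575,380). The cage is concentric with the rubber to under 1 mm, and the scene crop shows the bearing lying flat. Handing in.

Run:
```python
from h import *
workorder.finish_job(); st()
```

```text
the job is handed in; nothing more can be done
the job is handed in; nothing more can be done
```

I finished the job and handed it in; it took about 26 s of the 54 s allowed.

**What I did:** I pressed the right lever down to its stop, where the force rose to 25 N and the bearing stood proud. Then I slid the pallet into the V by pressing the shut fingertips on its rubber pad. Last, I gripped the open bearing, carried it over, lowered it until it touched the pad, released it and backed away.

**What the last checks showed:**
- **Pallet:** it measured at (0.6098, -0.2202) against the expected seat at (0.6103, -0.2201). It stalled against the V with the force rising, and the pictures show it touching both bars. They can't rule out a sub-millimetre gap.
- **Bearing:** it lies flat, less than 1 mm from the pallet's middle.
- **Other parts:** the sealed bearing is still seated with its lever up. The loose parts visible in the last pictures look unmoved, but I didn't measure them.

**What disagreed:** in the last top picture, the networks missed the pallet and the V-stop and placed the V-seat in the empty pocket. I relied on my own image fits and the contact forces instead.

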